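# Look into the worktop pedal bin and let its lid down softly

## Task

Check the small steel pedal bin on the worktop: slide the flat fish tin out from under the bin's lever along the worktop, without lifting it, so that the lever is free. Then press the lever all the way down with the fingertips and hold the lid wide open for three seconds so that the inside can be seen, and ease the lever up again so that the lid closes gently instead of falling shut. Use only the lever to move the lid, never touch the lid itself, and leave the other things where they stand.

Things in the scene. Friction and masses are not known exactly. Their poses are not given: they have to be found in the camera images.
- bin: Round worktop pedal bin, brushed steel on a black foot 140 mm across, fixed to the worktop; 190 mm high with its lid shut. Origin: centre of its underside on the worktop. Its own x axis points from the lever side to the hinge side, so the lever sticks out along -x; its y axis lies across the lever; z is up.
- lever_pad (a point): Middle of the ribbed top face of the black pad at the outer end of the lever, where one presses. The pad is 36 mm (along the lever) by 42 mm (across) and 7 mm thick; its middle lies 134 mm from the bin's axis, 70 mm outside the bin's wall and, with the lever up, about 46 mm above the worktop (its underside about 35 mm). The point moves with the lever.
- bin_lever (a joint): Angle of the lever, rad: 0 up at rest, 0.25 fully down at its stop. The pad then has gone about 29 mm straight down. It is linked rigidly to the lid: the lid turns 4.4 times as far. About 3 to 5 N on the pad starts it and 2 to 4 N keeps it down, until the hard stop; there is no damper, the weight of the lid and a light spring bring it back up, and if it is let go the lid falls shut in about 0.2 s.
- lid_hinge (a joint): Angle of the lid, rad: 0 shut, 1.1 fully open. It turns about a hinge on the far side of the bin from the lever, 172 mm above the worktop.
- lid: The domed steel lid, 137 mm across, 24 mm high. Origin: on its hinge axis at the back edge; the lid reaches out along its own -x. With the lid fully open its edge stands about 300 mm above the worktop.
- tin: Flat closed fish tin with rounded corners, light grey with a dark blue top, 63 x 105 x 24 mm, its length along its own y axis. Origin: centre of its underside. It lies loose on the worktop with one end 15 to 35 mm under the lever's pad, so that the lever cannot go all the way down; its longer part sticks out on the side away from the bin, slanting off to the right of the lever as seen from the robot.
- jar: Glass jar with a yellow lid, 66 mm across, 100 mm high, beside the bin. Loose; leave it. Origin: centre of its underside.
- red_mug: Dark red mug with a handle, 90 x 124 x 98 mm, behind the bin. Loose; leave it. Origin: centre of its underside.
- spice_jar: Small spice jar with a red cap, 45 mm across, 106 mm high, at the back. Loose; leave it. Origin: centre of its underside.
- pea_tin: Upright food tin with a green and white label, 58 mm across, 72 mm high, at the back left. Loose; leave it. Origin: centre of its underside.
- onion: Brown onion, 71 mm across, on the chopping board at the left. Loose; leave it. Origin: centre of its underside.

How it is judged:
By the outcome, as a careful person would: the job done as asked, in the order asked, and still so for the second after the job is handed in, with the robot touching nothing.
It also fails if it takes over 67 s, if anything falls off the work surface, if the arm or the gripper's body presses on something with over 40 N, if the wrist force passes 120 N, or if a joint passes its speed limit or range.

## Robot

A 6-joint arm with a two-finger parallel gripper is mounted at the origin on a cart in front of the work surface, level with it; the furniture and walls round the work are solid. World frame = base frame: x ahead of the robot, y to its left, z up, the work surface at z = 0. Lengths are in mm, angles in rad, forces in N, time in s.
With the tool pointing down it reaches from about 325 to 775 mm from the base axis. Payload 5.5 kg.
Tool frame: the origin (TCP) lies at the very end of the fingers, on their centre line; the grasp point (between the pads) lies 19 mm behind it; z points along the fingers, x is the direction in which the jaws open and shut, and the axes are right-handed (so a half turn about z gives the same grasp; the last joint's range is limited). The gripper opens to 85 mm and grips with 20 to 120 N. Pads are 22 mm wide; open, the fingers measure 114 mm over their backs; the gripper's body (76 mm by 85 mm) begins 54 mm behind the grasp point. The pads swing forward as they close: fully open they stand 13 mm farther back than shut.
Start: joints at [1.164, 0.091, 1.231, -0, 1.82, -0.057], TCP at [205.631, 563.678, 231.275] pointing down, gripper open.
Joint ranges: [-2.87, 2.87], [-0.86, 2.18], [0.17, 2.46], [-1.51, 4.65], [0.06, 2.69], [-2.65, 2.65]. Speed limits (rad/s): [2.57, 2.57, 3.01, 3.14, 3.14, 3.14].

## Interface

Orientations are given as a 3x3 rotation matrix whose columns are the frame's x, y, z axes.
In Python, from rig import status, eyes, order, look_for gives the robot as it stands.
- The arm moves only by the tool play_rows, never from a script. Its argument "plan" is a list of rows, each an object with "jaw": the opening in per cent of the stroke, from 0 (shut) to 100 (fully open); "translation": the shift along the world's x, y, z in m, a list of three; "rotation": the turn, a rotation vector about the world's x, y, z in degrees, a list of three. A call has 1 to 20 rows; each row shifts and turns the commanded pose from where the row before left it; what a row does not reach is not made up. A row lasts 1/12 s, in which the tool goes at most 41.7 mm and 7.16 degrees, less where a joint would pass 70% of its speed; a pose out of reach is approached as far as the arm can. A call is refused whole if a number of a shift passes 0.0417 or a number of a turn 7.16, either way. A call with a gripper value outside its range is refused whole. The fingers move at their own pace and stop on an object; "force" is the grip in N (left out, the last holds). Time passes only in rows, so rows that do not move let the fingers close. It gives the time, the measured TCP pose, the force and the opening at its end, in the units of the state.
- status.get_state(): the state, without advancing time (a new reading comes with each control period).
- eyes.get_image(name): name is "scene" or "top" or "wrist"; returns a dict with "pixels" (420x560x3 uint8, blue, green, red), "camera_matrix" (3x3 intrinsics, pixels), "k1" (the pictures are not rectified: a ray, as slopes to the right and down, at radius r is drawn at 1 + k1 r^2 times it, then the intrinsics apply), "R" (3x3) and "t" (3): a world point X has camera coordinates R X + t. Camera axes: x right, y down, z forward; pixel columns grow to the right and rows downward; lengths in mm; the calibration is good to about 2 mm. A picture is of the moment at which its call begins. There is no depth.
- order.sign_off(): hands the job in, once; it reports no verdict.
Trained networks look in the newest picture that a camera, given by its name, has taken for a name from the list of things; names that differ only in an ending like _2 or _b are one class to them, and where a whole thing is asked for, a point or a joint stands for the part that bears it (a point fixed in the world has none). Each returns a list of dicts, best first, with "p" (0 to 1); they miss things now and then, are a little off and sometimes report something else, mostly with a low value. They report only what shows in the picture. A call takes as long as a camera call.
- look_for(name, camera): "bbox" ([left, top, right, bottom] as shares, 0 to 1, of the picture: columns of its width, rows of its height, round what is visible of it).
The state is a dict: "time_s": time; "qpos": joint angles; "joint_velocities": joint speeds; "effort": joint torques, N m; "tool_pos": TCP position; "ee_rot": TCP orientation; "wrist_force": force on the tool from outside, world axes, zero at the start; "moment": the same for the moment, N m; "finger_gap": finger opening in mm.
Only numpy, scipy, OpenCV 4.12 (cv2) and the standard library are available. Lean on these libraries where they do the work, as an engineer would, in place of code of your own. Each camera call takes 0.05 s, during which the arm holds its last target.

## Working session

There is one attempt and no reset: what is moved stays moved. The work goes in short steps, Python scripts to look and compute and a tool call to move; the robot and the scene stay as the last step left them, time stands still between calls to the robot, and variables do not carry over. Pictures are saved under pics/ and viewed, and the job is handed in when it is done.

Besides the shell and the picture viewer there is one more tool, called after "Call:" by a JSON object that holds its "api" and its "payload". play_rows: Moves the arm, as the interface text tells. Its arguments: {"type":"object","properties":{"plan":{"type":"array"},"force":{"type":"number"}},"required":["plan"]}

```bash
mkdir -p pics; cat > h.py <<'E'
from rig import status, eyes, order, look_for
import numpy as np, cv2
def snap(cam,fn=None):
    d=eyes.get_image(cam)
    if fn: cv2.imwrite('pics/'+fn,d['pixels'])
    return d
def ray(d,u,v):
    K=np.array(d['camera_matrix']);R=np.array(d['R']);t=np.array(d['t'])
    x=(u-K[0,2])/K[0,0];y=(v-K[1,2])/K[1,1];rd=np.hypot(x,y);r=rd
    for _ in range(30): r=rd/(1+d['k1']*r*r)
    s=r/rd if rd>0 else 1
    return -R.T@t, R.T@np.array([x*s,y*s,1])
def onz(d,u,v,z):
    o,w=ray(d,u,v);return o+w*(z-o[2])/w[2]
def proj(d,X):
    K=np.array(d['camera_matrix']);c=np.array(d['R'])@np.array(X,float)+np.array(d['t'])
    x,y=c[0]/c[2],c[1]/c[2];f=1+d['k1']*(x*x+y*y)
    return K[0,0]*x*f+K[0,2],K[1,1]*y*f+K[1,2]
E
python3 - <<'E'
from h import *
for c in('scene','top','wrist'):
    d=snap(c,c+'0.png'); print(c,-np.array(d['R']).T@np.array(d['t']))
for c in('scene','top'):
    for n in('bin','lever_pad','tin','jar','lid'):
        for r in look_for(n,c)[:2]: print(c,n,round(r['p'],2),(np.array(r['bbox'])*[560,420,560,420]).round(0))
print(status.get_state())
E
```

```text
scene [  75.16898641 -445.00916047 1076.6168477 ]
top [ 216.28834295  136.62725438 1256.49957264]
wrist [127.9630217  591.51111423 372.95801855]
scene bin 0.88 [285. 185. 339. 293.]
scene lever_pad 0.75 [303. 266. 318. 294.]
scene lever_pad 0.61 [201. 174. 220. 195.]
scene tin 0.84 [294. 292. 332. 328.]
scene jar 0.82 [236. 215. 264. 256.]
scene lid 0.56 [283. 185. 342. 230.]
scene lid 0.4 [292. 291. 333. 330.]
top bin 0.92 [298. 165. 375. 272.]
top bin 0.56 [346. 236. 376. 270.]
top lever_pad 0.79 [344. 235. 374. 271.]
top lever_pad 0.65 [262. 237. 293. 271.]
top tin 0.64 [354. 254. 402. 290.]
top jar 0.94 [262. 236. 291. 273.]
top lid 0.84 [304. 171. 369. 228.]
{'time_s': 0.65, 'qpos': array([ 1.16427161e+00,  9.10492297e-02,  1.23068029e+00, -4.87861764e-06,
        1.81980821e+00, -5.66916699e-02]), 'joint_velocities': array([ 0.00078198,  0.00080711, -0.00062817,  0.0018385 , -0.00021282,
       -0.00084178]), 'effort': array([-7.93907075e-04, -4.58241355e+01, -4.17926073e+01, -2.92267032e-04,
        9.85597217e-04, -7.64475288e-06]), 'tool_pos': array([205.64818727, 563.67039907, 231.31676888]), 'ee_rot': array([[ 3.42742100e-01,  9.39429535e-01,  2.60621877e-05],
       [ 9.39429534e-01, -3.42742101e-01,  4.85812715e-05],
       [ 5.45712903e-05,  7.83274181e-06, -9.99999998e-01]]), 'wrist_force': array([ 0.27277242, -0.43657901,  0.34979251]), 'moment': array([ 0.02085166, -0.00184912,  0.03874254]), 'finger_gap': 85.92252653438602}
```

View pics/scene0.png

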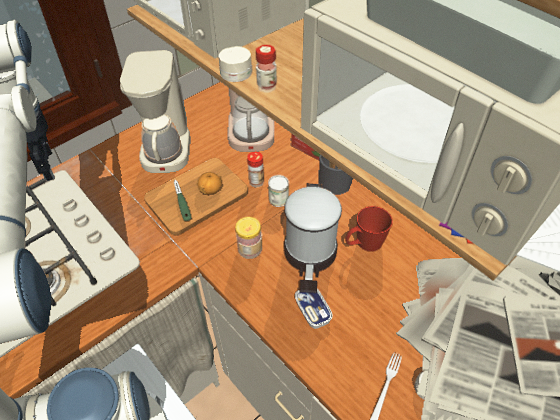

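View pics/top0.png

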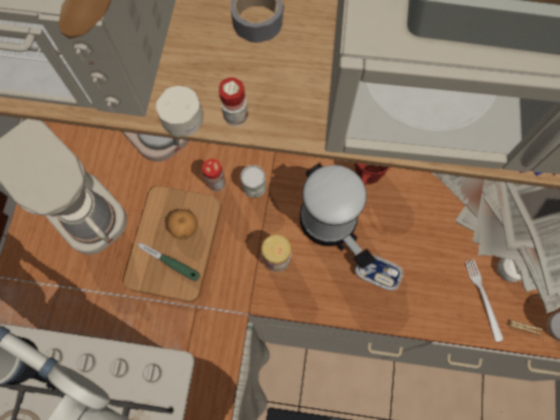

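```bash
python3 - <<'E'
import cv2
a=cv2.imread('pics/top0.png')[150:310,230:430]; cv2.imwrite('pics/topc.png',cv2.resize(a,None,fx=4,fy=3.7,interpolation=2) if 0 else cv2.resize(a,(740,592),interpolation=2))
a=cv2.imread('pics/scene0.png')[170:340,220:400]; cv2.imwrite('pics/scc.png',cv2.resize(a,(630,595),interpolation=2))
E
```

```text
(no output)
```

View pics/topc.png

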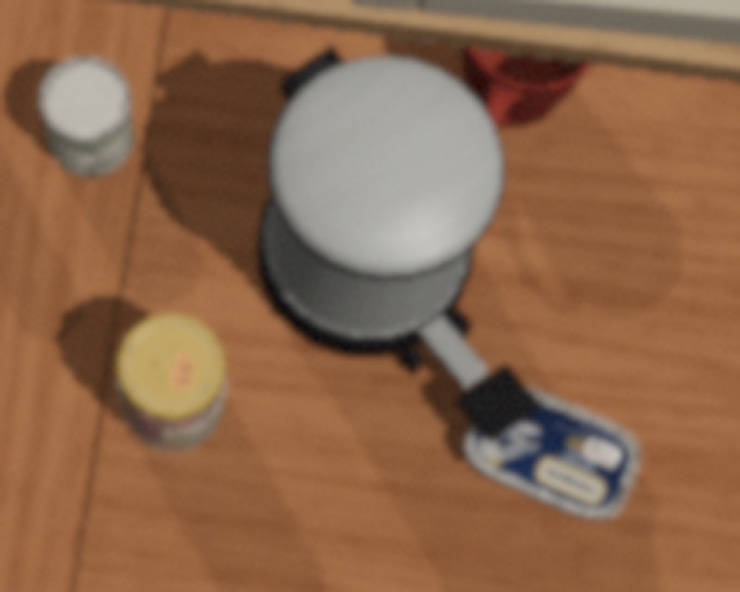

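View pics/scc.png

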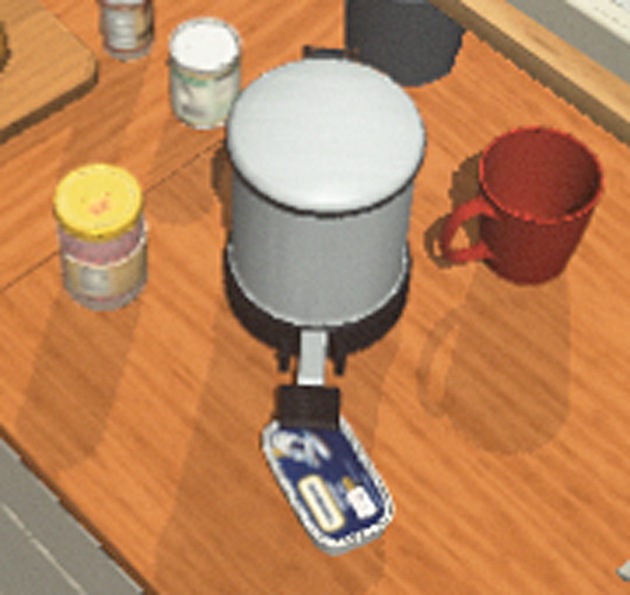

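```bash
python3 - <<'E'
from h import *
t=eyes.get_image('top');s=eyes.get_image('scene')
T=lambda u,v:(230+u/3.7,150+v/3.7)
S=lambda u,v:(220+u/3.5,170+v/3.5)
print('pad',onz(t,*T(497,402),46).round(1),onz(s,*S(308,403),46).round(1))
# triangulate
o1,w1=ray(t,*T(497,402));o2,w2=ray(s,*S(308,403))
A=np.c_[w1,-w2];q=np.linalg.lstsq(A,o2-o1,rcond=None)[0];print(o1+q[0]*w1,o2+q[1]*w2)
for p in[(465,452),(490,478),(575,514),(612,518),(632,490),(638,450),(600,415),(545,392)]: print('tinT',onz(t,*T(*p),24).round(1))
for p in[(264,435),(275,475),(305,530),(335,553),(385,530),(393,500),(370,455),(345,418)]: print('tinS',onz(s,*S(*p),24).round(1))
# foot centre: lid circle top view
print('lid',onz(t,*T(387,160),178).round(1),onz(s,*S(326,135),180).round(1))
print('jar',onz(t,*T(171,366),100).round(1))
for c,d,o,k in(('top',t,(230,150),3.7),('scene',s,(220,170),3.5)):
  pass
print('edge',onz(t,250,320,0),onz(t,430,350,0))
E
```

```text
pad [534.4  -9.2  46. ] [534.5 -11.4  46. ]
[535.44558254  -9.61872385  42.19830866] [536.11154461  -9.84373709  42.40044457]
tinT [505.4   5.   24. ]
tinT [491.2 -12.1  24. ]
tinT [476.2 -66.5  24. ]
tinT [477.  -89.4  24. ]
tinT [ 496.3 -100.4   24. ]
tinT [ 522.1 -102.3   24. ]
tinT [541.1 -76.9  24. ]
tinT [551.  -41.3  24. ]
tinS [ 5.04e+02 -5.00e-01  2.40e+01]
tinS [488.4 -28.5  24. ]
tinS [475.1 -72.2  24. ]
tinS [478.3 -97.7  24. ]
tinS [ 514.7 -107.8   24. ]
tinS [534.6 -95.5  24. ]
tinS [547.4 -60.6  24. ]
tinS [555.1 -28.1  24. ]
lid [632.8  82.9 178. ] [627.7  75.8 180. ]
jar [514.4 191.5 100. ]
edge [365.43469819 231.05500835   0.        ] [ 356.92755766 -181.95788769    0.        ]
```

Call:
{"api": "play_rows", "payload": {"plan": [{"jaw": 100, "translation": [0.0151, -0.0319, 0], "rotation": [0, 0, -4.27]}, {"jaw": 100, "translation": [0.0151, -0.0319, 0], "rotation": [0, 0, -4.27]}, {"jaw": 100, "translation": [0.0151, -0.0319, 0], "rotation": [0, 0, -4.27]}, {"jaw": 100, "translation": [0.0151, -0.0319, 0], "rotation": [0, 0, -4.27]}, {"jaw": 100, "translation": [0.0151, -0.0319, 0], "rotation": [0, 0, -4.27]}, {"jaw": 100, "translation": [0.0151, -0.0319, 0], "rotation": [0, 0, -4.27]}, {"jaw": 100, "translation": [0.0151, -0.0319, 0], "rotation": [0, 0, -4.27]}, {"jaw": 100, "translation": [0.0151, -0.0319, 0], "rotation": [0, 0, -4.27]}, {"jaw": 100, "translation": [0.0151, -0.0319, 0], "rotation": [0, 0, -4.27]}, {"jaw": 100, "translation": [0.0151, -0.0319, 0], "rotation": [0, 0, -4.27]}, {"jaw": 100, "translation": [0.0151, -0.0319, 0], "rotation": [0, 0, -4.27]}, {"jaw": 100, "translation": [0.0151, -0.0319, 0], "rotation": [0, 0, -4.27]}, {"jaw": 100, "translation": [0.0151, -0.0319, 0], "rotation": [0, 0, -4.27]}, {"jaw": 100, "translation": [0.0151, -0.0319, 0], "rotation": [0, 0, -4.27]}, {"jaw": 100, "translation": [0.0151, -0.0319, 0], "rotation": [0, 0, -4.27]}, {"jaw": 100, "translation": [0.0151, -0.0319, 0], "rotation": [0, 0, -4.27]}, {"jaw": 100, "translation": [0.0151, -0.0319, 0], "rotation": [0, 0, -4.27]}, {"jaw": 100, "translation": [0.0151, -0.0319, 0], "rotation": [0, 0, -4.27]}, {"jaw": 100, "translation": [0.0151, -0.0319, 0], "rotation": [0, 0, -4.27]}, {"jaw": 100, "translation": [0.0151, -0.0319, 0], "rotation": [0, 0, -4.27]}]}}

```text
time_s: 2.42
tool_pos: [508.1, -76.2, 231.5]
ee_rot: [[0.963, -0.27, 0.001], [-0.27, -0.963, -0.0], [0.001, -0.0, -1.0]]
wrist_force: [-0.3, 0.5, 0.6]
finger_gap: 85.3
```

```bash
python3 - <<'E'
from h import *
d=snap('wrist','w1.png'); s=status.get_state();print(s['time_s'],s['tool_pos'],s['ee_rot'].round(3),s['wrist_force'])
n=np.array([.964,-.265]);dd=np.array([-.265,-.964]);c=np.array([513.7,-52.6])
im=d['pixels'].copy()
P=[c+a*31.5*n+b*52.5*dd for a,b in((1,1),(1,-1),(-1,-1),(-1,1))]
cv2.polylines(im,[np.array([proj(d,[*p,24]) for p in P]).round().astype(int)],True,(0,255,0),1)
for X in([534.5,-10.3,46],[507.8,-74.3,24]): cv2.circle(im,tuple(int(round(a)) for a in proj(d,X)),4,(0,0,255),1)
cv2.imwrite('pics/w1o.png',im)
E
```

```text
2.4667 [509.53164345 -81.31183755 230.14168957] [[ 0.96  -0.279 -0.   ]
 [-0.279 -0.96  -0.004]
 [ 0.001  0.004 -1.   ]] [-4.74861765 -3.07403763 -1.48821166]
```

View pics/w1o.png

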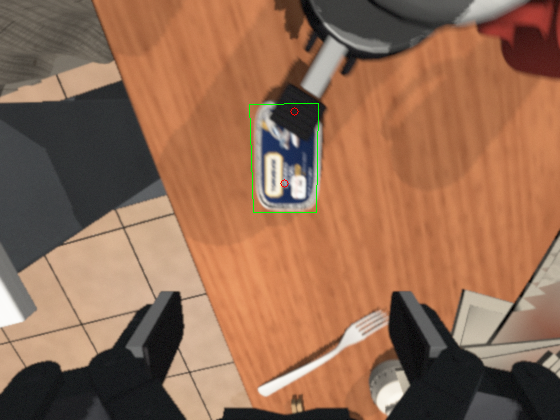

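```bash
cat > ov.py <<'E'
from h import *
import sys
def ov(fn,c,n,cam='wrist',pad=(534.5,-10.3,46),crop=(190,60,200,190)):
    d=snap(cam); im=d['pixels'].copy()
    n=np.array(n);dd=np.array([n[1],-n[0]]);c=np.array(c)
    x,y,w,h=crop;k=600//h
    im=cv2.resize(im[y:y+h,x:x+w],None,fx=k,fy=k,interpolation=cv2.INTER_CUBIC)
    f=lambda X:(np.array(proj(d,X))-[x,y]+.5)*k
    P=[c+a*31.5*n+b*52.5*dd for a,b in((1,1),(1,-1),(-1,-1),(-1,1))]
    for z,col in((24,(0,255,0)),(0,(255,0,255))):
        cv2.polylines(im,[np.array([f([*p,z]) for p in P]).round().astype(int)],True,col,1)
    if pad: cv2.circle(im,tuple(int(a) for a in f(pad)),5,(0,0,255),1)
    cv2.imwrite('pics/'+fn,im)
E
python3 - <<'E'
from ov import *
ov('w2.png',(513.7,-52.6),(.964,-.265)); s=status.get_state();print(s['time_s'],s['tool_pos'],s['wrist_force'])
E
```

```text
2.5167 [508.49631415 -78.51975602 230.10087129] [-0.7209158   1.04984753 -0.76210988]
```

View pics/w2.png

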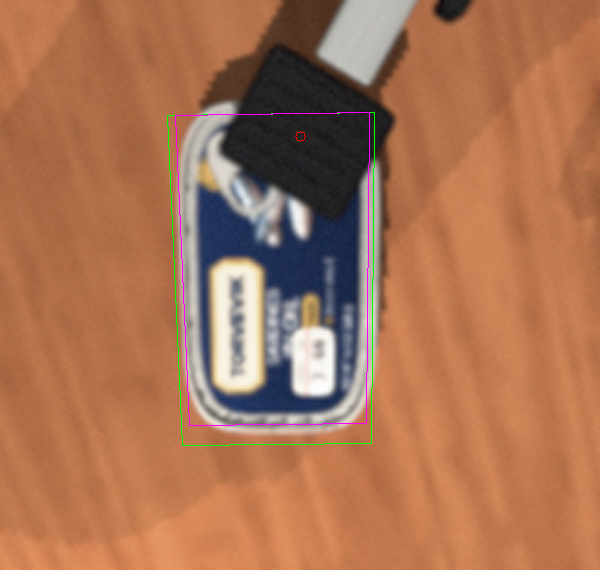

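Call:
{"api": "play_rows", "payload": {"plan": [{"jaw": 100, "translation": [0, 0, -0.025], "rotation": [0, 0, 0]}, {"jaw": 100, "translation": [0, 0, -0.025], "rotation": [0, 0, 0]}, {"jaw": 100, "translation": [0, 0, -0.025], "rotation": [0, 0, 0]}, {"jaw": 100, "translation": [0, 0, -0.025], "rotation": [0, 0, 0]}, {"jaw": 100, "translation": [0, 0, -0.025], "rotation": [0, 0, 0]}, {"jaw": 100, "translation": [0, 0, -0.025], "rotation": [0, 0, 0]}, {"jaw": 100, "translation": [0, 0, -0.02], "rotation": [0, 0, 0]}, {"jaw": 100, "translation": [0, 0, -0.015], "rotation": [0, 0, 0]}, {"jaw": 100, "translation": [0, 0, -0.01], "rotation": [0, 0, 0]}, {"jaw": 100, "translation": [0, 0, 0], "rotation": [0, 0, 0]}]}}

```text
time_s: 3.35
tool_pos: [506.1, -73.6, 33.8]
ee_rot: [[0.964, -0.266, -0.004], [-0.266, -0.964, 0.001], [-0.004, 0.0, -1.0]]
wrist_force: [0.6, -0.2, -1.3]
finger_gap: 85.4
```

```bash
python3 - <<'E'
from ov import *
s=status.get_state();print(s['time_s'],s['tool_pos'],s['ee_rot'].round(3),s['wrist_force'],s['finger_gap'])
cv2.imwrite('pics/w3.png',snap('wrist')['pixels'])
E
```

```text
3.35 [506.12394682 -73.62015878  33.8208863 ] [[ 0.964 -0.266 -0.004]
 [-0.266 -0.964  0.001]
 [-0.004  0.    -1.   ]] [ 0.57691537 -0.2383931  -1.28713426] 85.41020214934251
```

View pics/w3.png

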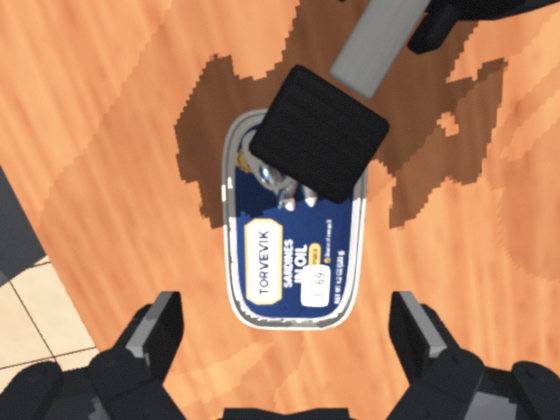

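Call:
{"api": "play_rows", "payload": {"plan": [{"jaw": 100, "translation": [0.001, 0, -0.012], "rotation": [0, 0, 0]}, {"jaw": 100, "translation": [0, 0, -0.01], "rotation": [0, 0, 0]}, {"jaw": 100, "translation": [0, 0, -0.006], "rotation": [0, 0, 0]}, {"jaw": 100, "translation": [0, 0, 0], "rotation": [0, 0, 0]}, {"jaw": 100, "translation": [0, 0, 0], "rotation": [0, 0, 0]}]}}

```text
time_s: 3.82
tool_pos: [508.3, -74.2, 7.8]
ee_rot: [[0.964, -0.266, -0.001], [-0.266, -0.964, 0.0], [-0.001, 0.0, -1.0]]
wrist_force: [-0.7, 0.3, 0.2]
finger_gap: 85.4
```

Call:
{"api": "play_rows", "payload": {"plan": [{"jaw": 100, "translation": [0, 0, -0.004], "rotation": [0, 0, 0]}, {"jaw": 75, "translation": [0, 0, 0], "rotation": [0, 0, 0]}, {"jaw": 75, "translation": [0, 0, 0], "rotation": [0, 0, 0]}, {"jaw": 70, "translation": [0, 0, 0], "rotation": [0, 0, 0]}, {"jaw": 70, "translation": [0, 0, 0], "rotation": [0, 0, 0]}, {"jaw": 70, "translation": [0, 0, 0], "rotation": [0, 0, 0]}, {"jaw": 70, "translation": [0, 0, 0], "rotation": [0, 0, 0]}], "force": 20}}

```text
time_s: 4.4
tool_pos: [508.9, -74.4, 4.6]
ee_rot: [[0.964, -0.266, 0.001], [-0.266, -0.964, -0.0], [0.001, -0.0, -1.0]]
wrist_force: [-0.5, -0.0, 1.1]
finger_gap: 59.9
```

```bash
python3 - <<'E'
from ov import *
cv2.imwrite('pics/w4.png',snap('wrist')['pixels'])
E
```

```text
(no output)
```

View pics/w4.png

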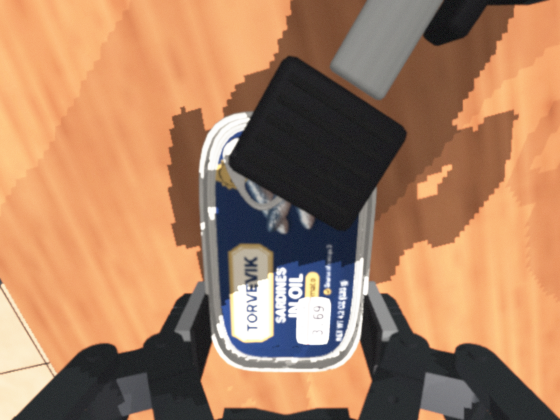

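Call:
{"api": "play_rows", "payload": {"plan": [{"jaw": 64, "translation": [0, 0, 0], "rotation": [0, 0, 0]}, {"jaw": 64, "translation": [0, 0, 0], "rotation": [0, 0, 0]}, {"jaw": 64, "translation": [0, 0, 0], "rotation": [0, 0, 0]}, {"jaw": 64, "translation": [-0.0005, -0.002, 0], "rotation": [0, 0, 0]}, {"jaw": 64, "translation": [-0.001, -0.004, 0], "rotation": [0, 0, 0]}, {"jaw": 64, "translation": [-0.0013, -0.0048, 0], "rotation": [0, 0, 0]}, {"jaw": 64, "translation": [-0.0013, -0.0048, 0], "rotation": [0, 0, 0]}], "force": 20}}

```text
time_s: 5.03
tool_pos: [504.9, -89.8, 4.7]
ee_rot: [[0.964, -0.266, 0.001], [-0.266, -0.964, 0.001], [0.001, -0.001, -1.0]]
wrist_force: [0.7, 5.0, 5.5]
finger_gap: 59.4
```

```bash
python3 - <<'E'
from ov import *
cv2.imwrite('pics/w5.png',snap('wrist')['pixels'])
E
```

```text
(no output)
```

View pics/w5.png

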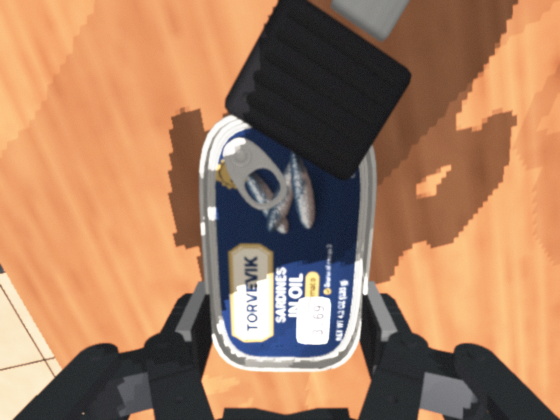

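Call:
{"api": "play_rows", "payload": {"plan": [{"jaw": 64, "translation": [-0.0013, -0.0048, 0], "rotation": [0, 0, 0]}, {"jaw": 64, "translation": [-0.0013, -0.0048, 0], "rotation": [0, 0, 0]}, {"jaw": 64, "translation": [-0.0013, -0.0048, 0], "rotation": [0, 0, 0]}, {"jaw": 64, "translation": [-0.0013, -0.0048, 0], "rotation": [0, 0, 0]}, {"jaw": 64, "translation": [-0.0013, -0.0048, 0], "rotation": [0, 0, 0]}, {"jaw": 64, "translation": [-0.0013, -0.0048, 0], "rotation": [0, 0, 0]}, {"jaw": 64, "translation": [-0.0013, -0.0048, 0], "rotation": [0, 0, 0]}, {"jaw": 64, "translation": [-0.0013, -0.0048, 0], "rotation": [0, 0, 0]}, {"jaw": 64, "translation": [-0.0013, -0.0048, 0], "rotation": [0, 0, 0]}, {"jaw": 64, "translation": [-0.0013, -0.0048, 0], "rotation": [0, 0, 0]}, {"jaw": 64, "translation": [-0.0013, -0.0048, 0], "rotation": [0, 0, 0]}, {"jaw": 64, "translation": [-0.0013, -0.0048, 0], "rotation": [0, 0, 0]}, {"jaw": 64, "translation": [-0.0013, -0.0048, 0], "rotation": [0, 0, 0]}, {"jaw": 64, "translation": [-0.0013, -0.0048, 0], "rotation": [0, 0, 0]}, {"jaw": 64, "translation": [-0.0013, -0.0048, 0], "rotation": [0, 0, 0]}, {"jaw": 64, "translation": [-0.0008, -0.003, 0], "rotation": [0, 0, 0]}, {"jaw": 64, "translation": [-0.0003, -0.001, 0], "rotation": [0, 0, 0]}, {"jaw": 64, "translation": [0, 0, 0], "rotation": [0, 0, 0]}, {"jaw": 64, "translation": [0, 0, 0], "rotation": [0, 0, 0]}]}}

```text
time_s: 6.67
tool_pos: [484.1, -166.4, 4.7]
ee_rot: [[0.964, -0.267, 0.001], [-0.267, -0.964, 0.0], [0.001, -0.0, -1.0]]
wrist_force: [1.1, 3.3, 5.6]
finger_gap: 59.2
```

Call:
{"api": "play_rows", "payload": {"plan": [{"jaw": 75, "translation": [0, 0, 0], "rotation": [0, 0, 0]}, {"jaw": 85, "translation": [0, 0, 0], "rotation": [0, 0, 0]}, {"jaw": 100, "translation": [0, 0, 0], "rotation": [0, 0, 0]}, {"jaw": 100, "translation": [0, 0, 0], "rotation": [0, 0, 0]}, {"jaw": 100, "translation": [0, 0, 0], "rotation": [0, 0, 0]}, {"jaw": 100, "translation": [0, 0, 0.01], "rotation": [0, 0, 0]}, {"jaw": 100, "translation": [0, 0, 0.02], "rotation": [0, 0, 0]}, {"jaw": 100, "translation": [0, 0, 0.03], "rotation": [0, 0, 0]}, {"jaw": 100, "translation": [0, 0, 0.03], "rotation": [0, 0, 0]}, {"jaw": 60, "translation": [0, 0, 0.02], "rotation": [0, 0, 0]}, {"jaw": 0, "translation": [0, 0, 0], "rotation": [0, 0, 0]}, {"jaw": 0, "translation": [0, 0, 0], "rotation": [0, 0, 0]}, {"jaw": 0, "translation": [0, 0, 0], "rotation": [0, 0, 0]}]}}

```text
time_s: 7.75
tool_pos: [483.6, -165.8, 113.8]
ee_rot: [[0.964, -0.266, -0.001], [-0.266, -0.964, 0.0], [-0.001, -0.0, -1.0]]
wrist_force: [-0.7, -0.3, 0.0]
finger_gap: 38.6
```

```bash
python3 - <<'E'
from ov import *
d=snap('wrist');cv2.imwrite('pics/w6.png',d['pixels']);s=status.get_state();print(s['tool_pos'],s['wrist_force'],s['finger_gap'])
cv2.imwrite('pics/s6.png',cv2.resize(snap('scene')['pixels'][170:370,200:400],(600,600),interpolation=2))
ov('t6.png',(490,-145),(.964,-.265),cam='top',crop=(300,180,150,150))
E
```

```text
[ 483.26217661 -165.66719183  112.99328208] [0.26642781 0.70641457 0.20236755] 31.077341786898053
```

View pics/w6.png

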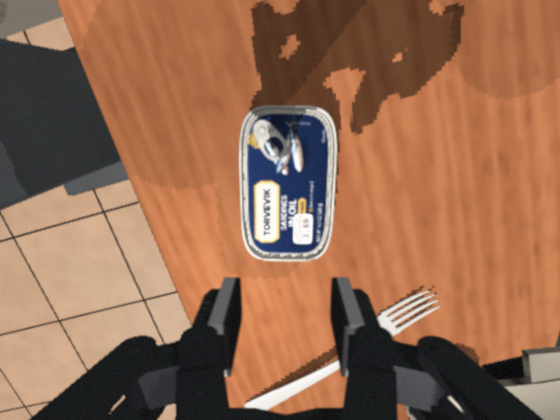

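View pics/s6.png

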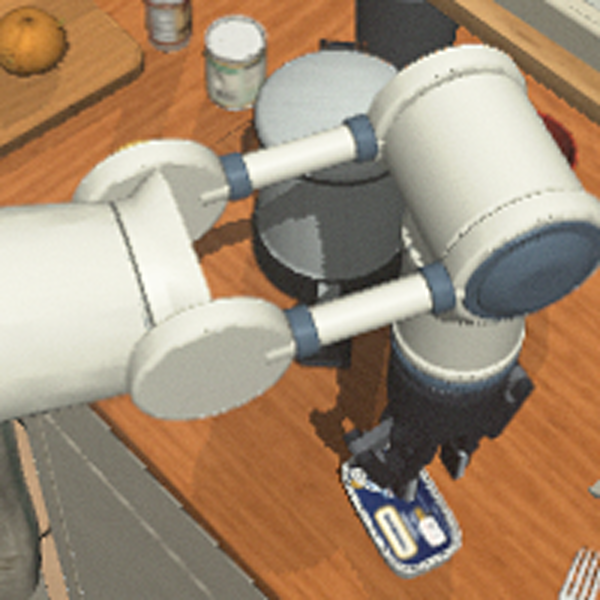

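View pics/t6.png

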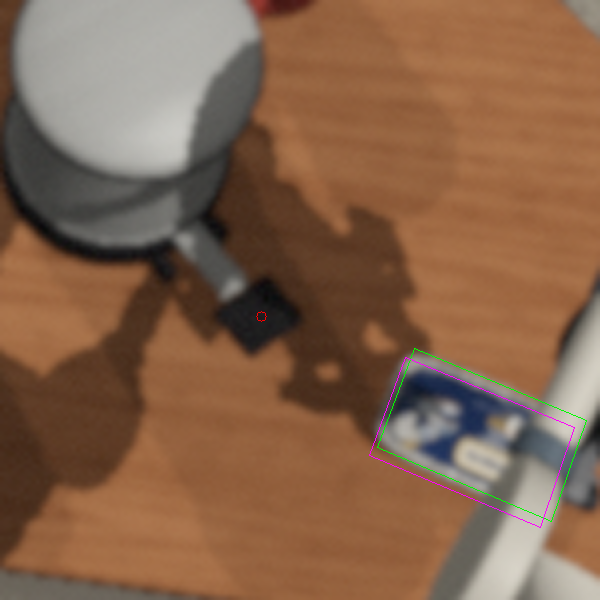

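Call:
{"api": "play_rows", "payload": {"plan": [{"jaw": 0, "translation": [0, 0, 0.01], "rotation": [0, 0, 7]}, {"jaw": 0, "translation": [0, 0, 0.01], "rotation": [0, 0, 7]}, {"jaw": 0, "translation": [0, 0, 0.01], "rotation": [0, 0, 7]}, {"jaw": 0, "translation": [0, 0, 0.01], "rotation": [0, 0, 7]}, {"jaw": 0, "translation": [0, 0, 0], "rotation": [0, 0, 7]}, {"jaw": 0, "translation": [0, 0, 0], "rotation": [0, 0, 7]}, {"jaw": 0, "translation": [0, 0, 0], "rotation": [0, 0, 7]}, {"jaw": 0, "translation": [0, 0, 0], "rotation": [0, 0, 7]}, {"jaw": 0, "translation": [0, 0, 0], "rotation": [0, 0, 7]}, {"jaw": 0, "translation": [0, 0, 0], "rotation": [0, 0, 7]}, {"jaw": 0, "translation": [0, 0, 0], "rotation": [0, 0, 7]}, {"jaw": 0, "translation": [0, 0, 0], "rotation": [0, 0, 7]}, {"jaw": 0, "translation": [0, 0, 0], "rotation": [0, 0, 7]}, {"jaw": 0, "translation": [0, 0, 0], "rotation": [0, 0, 7]}, {"jaw": 0, "translation": [0, 0, 0], "rotation": [0, 0, 7]}, {"jaw": 0, "translation": [0, 0, 0], "rotation": [0, -6.25, 0]}, {"jaw": 0, "translation": [0, 0, 0], "rotation": [0, -6.25, 0]}, {"jaw": 0, "translation": [0, 0, 0], "rotation": [0, -6.25, 0]}, {"jaw": 0, "translation": [0, 0, 0], "rotation": [0, -6.25, 0]}]}}

```text
time_s: 9.48
tool_pos: [484.1, -165.8, 153.6]
ee_rot: [[0.007, 0.905, 0.426], [1.0, -0.008, 0.0], [0.003, 0.426, -0.905]]
wrist_force: [0.0, 0.2, -0.2]
finger_gap: -0.1
```

Call:
{"api": "play_rows", "payload": {"plan": [{"jaw": 0, "translation": [0.007, 0.018, 0], "rotation": [0, 0, 0]}, {"jaw": 0, "translation": [0.007, 0.018, 0], "rotation": [0, 0, 0]}, {"jaw": 0, "translation": [0.007, 0.018, 0], "rotation": [0, 0, 0]}, {"jaw": 0, "translation": [0.007, 0.018, 0], "rotation": [0, 0, 0]}, {"jaw": 0, "translation": [0.007, 0.018, 0], "rotation": [0, 0, 0]}, {"jaw": 0, "translation": [0.007, 0.018, 0], "rotation": [0, 0, 0]}, {"jaw": 0, "translation": [0.007, 0.018, 0], "rotation": [0, 0, 0]}, {"jaw": 0, "translation": [0.007, 0.018, 0], "rotation": [0, 0, 0]}, {"jaw": 0, "translation": [0.005, 0.011, 0], "rotation": [0, 0, 0]}, {"jaw": 0, "translation": [0, 0, 0], "rotation": [0, 0, 0]}, {"jaw": 0, "translation": [0, 0, 0], "rotation": [0, 0, 0]}, {"jaw": 0, "translation": [0, 0, 0], "rotation": [0, 0, 0]}]}}

```text
time_s: 10.48
tool_pos: [544.5, -11.3, 153.4]
ee_rot: [[0.007, 0.907, 0.421], [1.0, -0.008, -0.0], [0.003, 0.421, -0.907]]
wrist_force: [0.4, 0.2, -0.3]
finger_gap: 0.2
```

```bash
python3 - <<'E'
from ov import *
d=snap('wrist');im=d['pixels'].copy();s=status.get_state();print(s['time_s'],s['tool_pos'],s['qpos'].round(2),s['finger_gap'])
print(-np.array(d['R']).T@d['t'])
for X,c in(((536,-10,46),(0,0,255)),(s['tool_pos'],(0,255,0))): cv2.circle(im,tuple(int(round(a)) for a in proj(d,X)),4,c,1)
cv2.imwrite('pics/w7.png',im)
cv2.imwrite('pics/s7.png',cv2.resize(snap('scene')['pixels'][170:370,200:400],(600,600),interpolation=2))
E
```

```text
10.5333 [544.54672189 -11.61908931 153.68031281] [-0.11 -0.46  1.91  0.05  1.26 -1.68] 0.12591840780439642
[409.45766941 -11.389369   247.72402126]
```

View pics/w7.png

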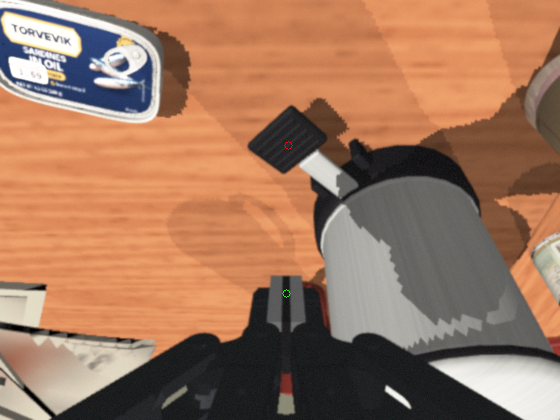

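View pics/s7.png

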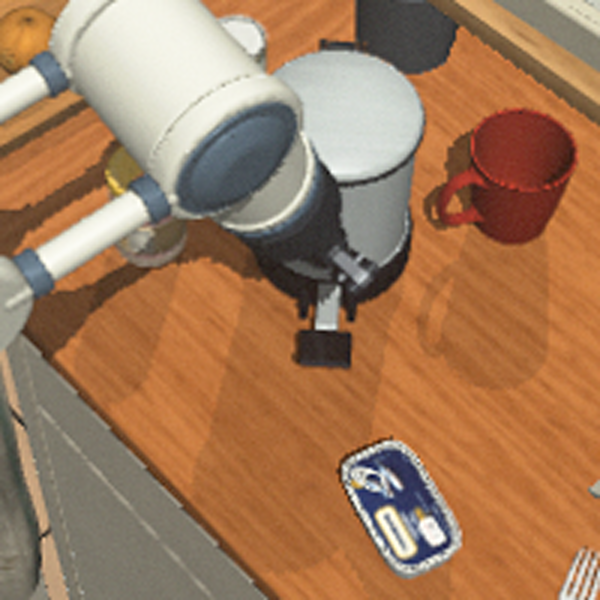

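Call:
{"api": "play_rows", "payload": {"plan": [{"jaw": 0, "translation": [0, 0.001, -0.013], "rotation": [0, 0, 0]}, {"jaw": 0, "translation": [0, 0, -0.013], "rotation": [0, 0, 0]}, {"jaw": 0, "translation": [0, 0, -0.013], "rotation": [0, 0, 0]}, {"jaw": 0, "translation": [0, 0, -0.013], "rotation": [0, 0, 0]}, {"jaw": 0, "translation": [0, 0, -0.013], "rotation": [0, 0, 0]}, {"jaw": 0, "translation": [0, 0, -0.013], "rotation": [0, 0, 0]}, {"jaw": 0, "translation": [0, 0, -0.01], "rotation": [0, 0, 0]}, {"jaw": 0, "translation": [0, 0, 0], "rotation": [0, 0, 0]}, {"jaw": 0, "translation": [0, 0, 0], "rotation": [0, 0, 0]}]}}

```text
time_s: 11.33
tool_pos: [544.3, -9.9, 64.8]
ee_rot: [[0.007, 0.907, 0.421], [1.0, -0.008, 0.0], [0.003, 0.421, -0.907]]
wrist_force: [0.1, -0.6, 0.3]
finger_gap: -0.2
```

```bash
python3 - <<'E'
from ov import *
d=snap('wrist','w8.png')
d=snap('scene')['pixels'];cv2.imwrite('pics/s8.png',cv2.resize(d[180:330,220:370],(600,600),interpolation=2))
d=snap('top')['pixels'];cv2.imwrite('pics/t8.png',cv2.resize(d[150:300,280:430],(600,600),interpolation=2))
E
```

```text
(no output)
```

View pics/w8.png

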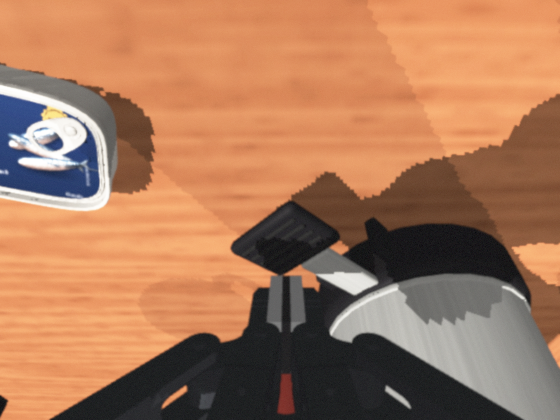

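View pics/s8.png

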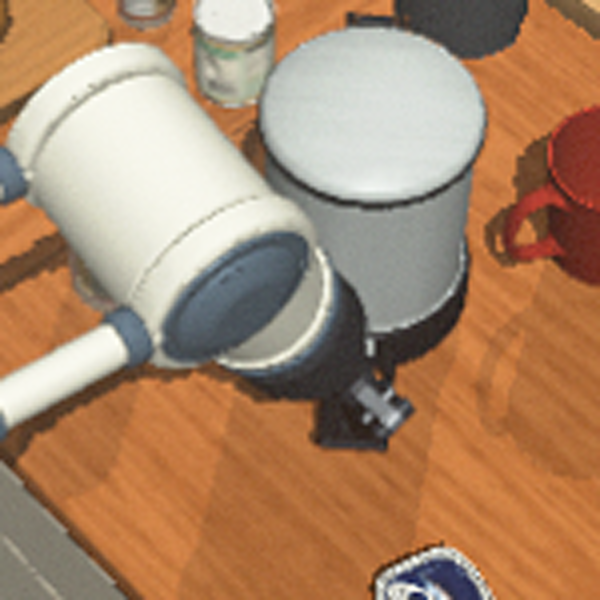

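View pics/t8.png

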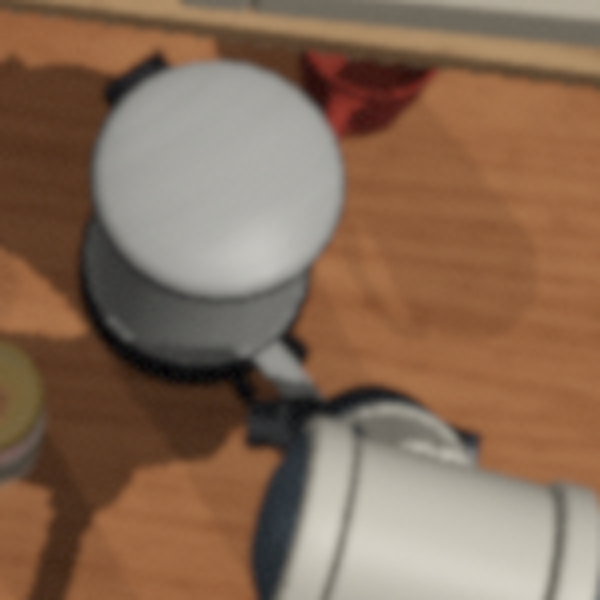

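Call:
{"api": "play_rows", "payload": {"plan": [{"jaw": 0, "translation": [-0.003, 0, -0.005], "rotation": [0, 0, 0]}, {"jaw": 0, "translation": [0, 0, -0.004], "rotation": [0, 0, 0]}, {"jaw": 0, "translation": [0, 0, -0.002], "rotation": [0, 0, 0]}, {"jaw": 0, "translation": [0, 0, -0.002], "rotation": [0, 0, 0]}, {"jaw": 0, "translation": [0, 0, -0.001], "rotation": [0, 0, 0]}, {"jaw": 0, "translation": [0, 0, 0], "rotation": [0, 0, 0]}]}}

```text
time_s: 11.98
tool_pos: [541.8, -9.9, 51.8]
ee_rot: [[0.007, 0.907, 0.422], [1.0, -0.008, 0.0], [0.003, 0.422, -0.907]]
wrist_force: [0.1, 0.5, -0.6]
finger_gap: -0.1
```

Call:
{"api": "play_rows", "payload": {"plan": [{"jaw": 0, "translation": [0, 0, -0.001], "rotation": [0, 0, 0]}, {"jaw": 0, "translation": [0, 0, -0.001], "rotation": [0, 0, 0]}, {"jaw": 0, "translation": [0, 0, -0.001], "rotation": [0, 0, 0]}, {"jaw": 0, "translation": [0, 0, -0.001], "rotation": [0, 0, 0]}, {"jaw": 0, "translation": [0, 0, -0.001], "rotation": [0, 0, 0]}, {"jaw": 0, "translation": [0, 0, 0], "rotation": [0, 0, 0]}]}}

```text
time_s: 12.48
tool_pos: [542.2, -10.0, 47.8]
ee_rot: [[0.007, 0.906, 0.423], [1.0, -0.008, -0.0], [0.003, 0.423, -0.906]]
wrist_force: [-2.2, 0.6, 4.5]
finger_gap: 0.2
```

Call:
{"api": "play_rows", "payload": {"plan": [{"jaw": 0, "translation": [0, 0, -0.001], "rotation": [0, 0, 0]}, {"jaw": 0, "translation": [0, 0, -0.0014], "rotation": [0, 0, 0]}, {"jaw": 0, "translation": [0, 0, -0.0014], "rotation": [0, 0, 0]}, {"jaw": 0, "translation": [0, 0, -0.0014], "rotation": [0, 0, 0]}, {"jaw": 0, "translation": [0, 0, -0.0014], "rotation": [0, 0, 0]}, {"jaw": 0, "translation": [0, 0, -0.0014], "rotation": [0, 0, 0]}, {"jaw": 0, "translation": [0, 0, -0.0014], "rotation": [0, 0, 0]}, {"jaw": 0, "translation": [0, 0, -0.0014], "rotation": [0, 0, 0]}, {"jaw": 0, "translation": [0, 0, -0.0014], "rotation": [0, 0, 0]}, {"jaw": 0, "translation": [0, 0, -0.0014], "rotation": [0, 0, 0]}, {"jaw": 0, "translation": [0, 0, -0.0014], "rotation": [0, 0, 0]}, {"jaw": 0, "translation": [0, 0, -0.001], "rotation": [0, 0, 0]}, {"jaw": 0, "translation": [0, 0, 0], "rotation": [0, 0, 0]}, {"jaw": 0, "translation": [0, 0, 0], "rotation": [0, 0, 0]}]}}

```text
time_s: 13.65
tool_pos: [542.0, -10.0, 31.2]
ee_rot: [[0.007, 0.906, 0.423], [1.0, -0.008, -0.0], [0.003, 0.423, -0.906]]
wrist_force: [-1.4, -1.8, 3.1]
finger_gap: -0.1
```

```bash
python3 - <<'E'
from ov import *
d=snap('wrist','w9.png')
d=snap('scene')['pixels'];cv2.imwrite('pics/s9.png',cv2.resize(d[160:310,220:370],(600,600),interpolation=2))
E
```

```text
(no output)
```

View pics/w9.png

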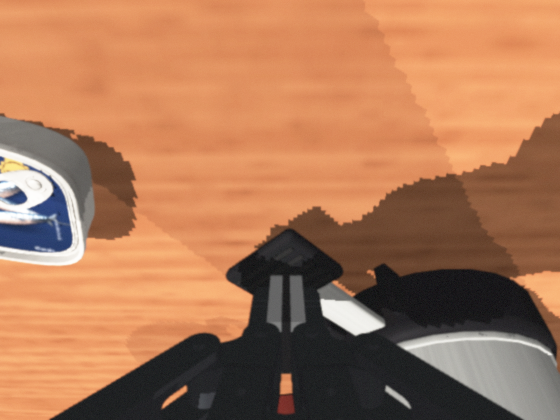

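View pics/s9.png

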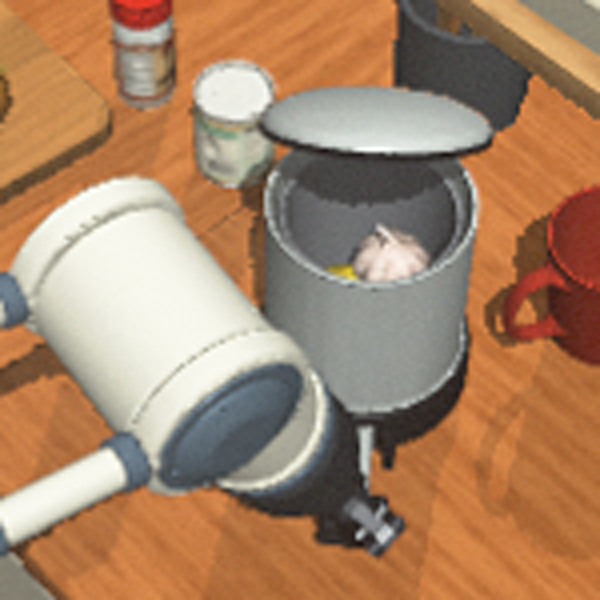

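Pressing works: fingertips on the pad, lid about half open. Continuing toward the stop.

Call:
{"api": "play_rows", "payload": {"plan": [{"jaw": 0, "translation": [0, 0, -0.0014], "rotation": [0, 0, 0]}, {"jaw": 0, "translation": [0, 0, -0.0014], "rotation": [0, 0, 0]}, {"jaw": 0, "translation": [0, 0, -0.0014], "rotation": [0, 0, 0]}, {"jaw": 0, "translation": [0, 0, -0.0014], "rotation": [0, 0, 0]}, {"jaw": 0, "translation": [0, 0, -0.0014], "rotation": [0, 0, 0]}, {"jaw": 0, "translation": [0, 0, -0.001], "rotation": [0, 0, 0]}, {"jaw": 0, "translation": [0, 0, -0.001], "rotation": [0, 0, 0]}, {"jaw": 0, "translation": [0, 0, 0], "rotation": [0, 0, 0]}, {"jaw": 0, "translation": [0, 0, 0], "rotation": [0, 0, 0]}]}}

```text
time_s: 14.5
tool_pos: [542.0, -9.8, 22.2]
ee_rot: [[0.007, 0.906, 0.423], [1.0, -0.008, 0.0], [0.003, 0.423, -0.906]]
wrist_force: [-0.1, -1.7, 3.2]
finger_gap: 0.3
```

Call:
{"api": "play_rows", "payload": {"plan": [{"jaw": 0, "translation": [0, 0, -0.001], "rotation": [0, 0, 0]}, {"jaw": 0, "translation": [0, 0, -0.001], "rotation": [0, 0, 0]}, {"jaw": 0, "translation": [0, 0, 0], "rotation": [0, 0, 0]}, {"jaw": 0, "translation": [0, 0, 0], "rotation": [0, 0, 0]}]}}

```text
time_s: 14.83
tool_pos: [542.0, -9.8, 20.3]
ee_rot: [[0.007, 0.906, 0.423], [1.0, -0.008, 0.0], [0.004, 0.423, -0.906]]
wrist_force: [0.8, -1.0, 3.6]
finger_gap: -0.0
```

Call:
{"api": "play_rows", "payload": {"plan": [{"jaw": 0, "translation": [0, 0, -0.001], "rotation": [0, 0, 0]}, {"jaw": 0, "translation": [0, 0, -0.001], "rotation": [0, 0, 0]}, {"jaw": 0, "translation": [0, 0, 0], "rotation": [0, 0, 0]}, {"jaw": 0, "translation": [0, 0, 0], "rotation": [0, 0, 0]}]}}

```text
time_s: 15.17
tool_pos: [542.2, -9.8, 18.8]
ee_rot: [[0.007, 0.906, 0.423], [1.0, -0.008, 0.0], [0.003, 0.423, -0.906]]
wrist_force: [-0.7, 0.2, 5.2]
finger_gap: 0.3
```

Call:
{"api": "play_rows", "payload": {"plan": [{"jaw": 0, "translation": [0, 0, -0.001], "rotation": [0, 0, 0]}, {"jaw": 0, "translation": [0, 0, 0], "rotation": [0, 0, 0]}, {"jaw": 0, "translation": [0, 0, 0], "rotation": [0, 0, 0]}]}}

```text
time_s: 15.42
tool_pos: [542.4, -9.8, 18.6]
ee_rot: [[0.007, 0.906, 0.424], [1.0, -0.008, 0.0], [0.003, 0.424, -0.906]]
wrist_force: [-4.3, 0.1, 9.8]
finger_gap: -0.1
```

Stop reached (the force rose to 9.8 N and motion ceased). I'll hold with 0.5 mm more, and look.

Call:
{"api": "play_rows", "payload": {"plan": [{"jaw": 0, "translation": [0, 0, -0.0005], "rotation": [0, 0, 0]}, {"jaw": 0, "translation": [0, 0, 0], "rotation": [0, 0, 0]}, {"jaw": 0, "translation": [0, 0, 0], "rotation": [0, 0, 0]}, {"jaw": 0, "translation": [0, 0, 0], "rotation": [0, 0, 0]}, {"jaw": 0, "translation": [0, 0, 0], "rotation": [0, 0, 0]}, {"jaw": 0, "translation": [0, 0, 0], "rotation": [0, 0, 0]}, {"jaw": 0, "translation": [0, 0, 0], "rotation": [0, 0, 0]}, {"jaw": 0, "translation": [0, 0, 0], "rotation": [0, 0, 0]}, {"jaw": 0, "translation": [0, 0, 0], "rotation": [0, 0, 0]}, {"jaw": 0, "translation": [0, 0, 0], "rotation": [0, 0, 0]}]}}

```text
time_s: 16.25
tool_pos: [542.5, -9.8, 18.5]
ee_rot: [[0.007, 0.906, 0.424], [1.0, -0.008, 0.0], [0.003, 0.424, -0.906]]
wrist_force: [-6.1, 0.1, 11.9]
finger_gap: 0.1
```

```bash
python3 - <<'E'
from ov import *
d=snap('scene')['pixels'];cv2.imwrite('pics/s10.png',cv2.resize(d[160:310,220:370],(600,600),interpolation=2))
E
```

```text
(no output)
```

View pics/s10.png

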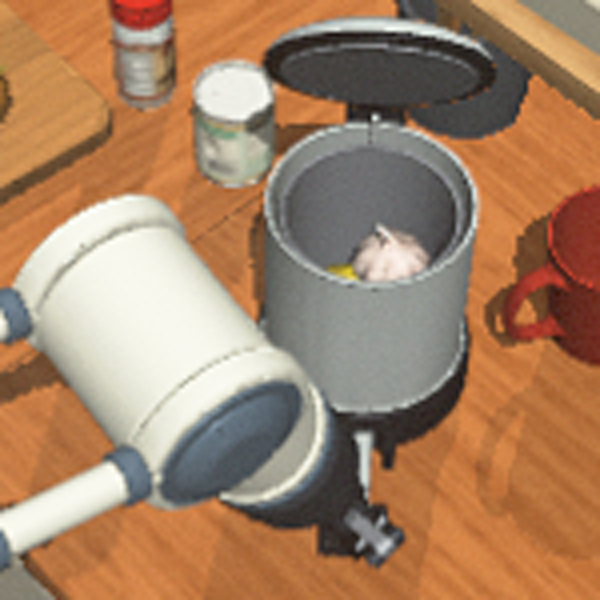

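Call:
{"api": "play_rows", "payload": {"plan": [{"jaw": 0, "translation": [0, 0, 0], "rotation": [0, 0, 0]}, {"jaw": 0, "translation": [0, 0, 0], "rotation": [0, 0, 0]}, {"jaw": 0, "translation": [0, 0, 0], "rotation": [0, 0, 0]}, {"jaw": 0, "translation": [0, 0, 0], "rotation": [0, 0, 0]}, {"jaw": 0, "translation": [0, 0, 0], "rotation": [0, 0, 0]}, {"jaw": 0, "translation": [0, 0, 0], "rotation": [0, 0, 0]}, {"jaw": 0, "translation": [0, 0, 0], "rotation": [0, 0, 0]}, {"jaw": 0, "translation": [0, 0, 0], "rotation": [0, 0, 0]}, {"jaw": 0, "translation": [0, 0, 0], "rotation": [0, 0, 0]}, {"jaw": 0, "translation": [0, 0, 0], "rotation": [0, 0, 0]}, {"jaw": 0, "translation": [0, 0, 0], "rotation": [0, 0, 0]}, {"jaw": 0, "translation": [0, 0, 0], "rotation": [0, 0, 0]}, {"jaw": 0, "translation": [0, 0, 0], "rotation": [0, 0, 0]}, {"jaw": 0, "translation": [0, 0, 0], "rotation": [0, 0, 0]}, {"jaw": 0, "translation": [0, 0, 0], "rotation": [0, 0, 0]}, {"jaw": 0, "translation": [0, 0, 0], "rotation": [0, 0, 0]}, {"jaw": 0, "translation": [0, 0, 0], "rotation": [0, 0, 0]}, {"jaw": 0, "translation": [0, 0, 0], "rotation": [0, 0, 0]}, {"jaw": 0, "translation": [0, 0, 0], "rotation": [0, 0, 0]}, {"jaw": 0, "translation": [0, 0, 0], "rotation": [0, 0, 0]}]}}

```text
time_s: 17.97
tool_pos: [542.5, -9.8, 18.5]
ee_rot: [[0.007, 0.906, 0.424], [1.0, -0.008, 0.0], [0.003, 0.424, -0.906]]
wrist_force: [-5.5, 0.5, 12.2]
finger_gap: 0.0
```

Call:
{"api": "play_rows", "payload": {"plan": [{"jaw": 0, "translation": [0, 0, 0], "rotation": [0, 0, 0]}, {"jaw": 0, "translation": [0, 0, 0], "rotation": [0, 0, 0]}, {"jaw": 0, "translation": [0, 0, 0], "rotation": [0, 0, 0]}, {"jaw": 0, "translation": [0, 0, 0], "rotation": [0, 0, 0]}, {"jaw": 0, "translation": [0, 0, 0], "rotation": [0, 0, 0]}, {"jaw": 0, "translation": [0, 0, 0], "rotation": [0, 0, 0]}, {"jaw": 0, "translation": [0, 0, 0], "rotation": [0, 0, 0]}, {"jaw": 0, "translation": [0, 0, 0], "rotation": [0, 0, 0]}, {"jaw": 0, "translation": [0, 0, 0], "rotation": [0, 0, 0]}, {"jaw": 0, "translation": [0, 0, 0], "rotation": [0, 0, 0]}, {"jaw": 0, "translation": [0, 0, 0], "rotation": [0, 0, 0]}, {"jaw": 0, "translation": [0, 0, 0], "rotation": [0, 0, 0]}, {"jaw": 0, "translation": [0, 0, 0], "rotation": [0, 0, 0]}, {"jaw": 0, "translation": [0, 0, 0], "rotation": [0, 0, 0]}, {"jaw": 0, "translation": [0, 0, 0], "rotation": [0, 0, 0]}, {"jaw": 0, "translation": [0, 0, 0], "rotation": [0, 0, 0]}]}}

```text
time_s: 19.3
tool_pos: [542.5, -9.8, 18.5]
ee_rot: [[0.007, 0.906, 0.424], [1.0, -0.008, 0.0], [0.003, 0.424, -0.906]]
wrist_force: [-6.6, -0.0, 11.8]
finger_gap: 0.0
```

Call:
{"api": "play_rows", "payload": {"plan": [{"jaw": 0, "translation": [0, 0, 0.0008], "rotation": [0, 0, 0]}, {"jaw": 0, "translation": [0, 0, 0.0008], "rotation": [0, 0, 0]}, {"jaw": 0, "translation": [0, 0, 0.0008], "rotation": [0, 0, 0]}, {"jaw": 0, "translation": [0, 0, 0.0008], "rotation": [0, 0, 0]}, {"jaw": 0, "translation": [0, 0, 0.0008], "rotation": [0, 0, 0]}, {"jaw": 0, "translation": [0, 0, 0.0008], "rotation": [0, 0, 0]}, {"jaw": 0, "translation": [0, 0, 0.0008], "rotation": [0, 0, 0]}, {"jaw": 0, "translation": [0, 0, 0.0008], "rotation": [0, 0, 0]}, {"jaw": 0, "translation": [0, 0, 0.0008], "rotation": [0, 0, 0]}, {"jaw": 0, "translation": [0, 0, 0.0008], "rotation": [0, 0, 0]}, {"jaw": 0, "translation": [0, 0, 0.0008], "rotation": [0, 0, 0]}, {"jaw": 0, "translation": [0, 0, 0.0008], "rotation": [0, 0, 0]}, {"jaw": 0, "translation": [0, 0, 0.0008], "rotation": [0, 0, 0]}, {"jaw": 0, "translation": [0, 0, 0.0008], "rotation": [0, 0, 0]}, {"jaw": 0, "translation": [0, 0, 0.0008], "rotation": [0, 0, 0]}, {"jaw": 0, "translation": [0, 0, 0.0008], "rotation": [0, 0, 0]}, {"jaw": 0, "translation": [0, 0, 0.0008], "rotation": [0, 0, 0]}, {"jaw": 0, "translation": [0, 0, 0.0008], "rotation": [0, 0, 0]}, {"jaw": 0, "translation": [0, 0, 0.0008], "rotation": [0, 0, 0]}, {"jaw": 0, "translation": [0, 0, 0.0008], "rotation": [0, 0, 0]}]}}

```text
time_s: 20.97
tool_pos: [541.9, -10.0, 32.9]
ee_rot: [[0.007, 0.906, 0.423], [1.0, -0.008, -0.0], [0.003, 0.423, -0.906]]
wrist_force: [-0.6, -0.7, 2.8]
finger_gap: 0.1
```

Call:
{"api": "play_rows", "payload": {"plan": [{"jaw": 0, "translation": [0, 0, 0.0007], "rotation": [0, 0, 0]}, {"jaw": 0, "translation": [0, 0, 0.0007], "rotation": [0, 0, 0]}, {"jaw": 0, "translation": [0, 0, 0.0007], "rotation": [0, 0, 0]}, {"jaw": 0, "translation": [0, 0, 0.0007], "rotation": [0, 0, 0]}, {"jaw": 0, "translation": [0, 0, 0.0007], "rotation": [0, 0, 0]}, {"jaw": 0, "translation": [0, 0, 0.0007], "rotation": [0, 0, 0]}, {"jaw": 0, "translation": [0, 0, 0.0007], "rotation": [0, 0, 0]}, {"jaw": 0, "translation": [0, 0, 0.0007], "rotation": [0, 0, 0]}, {"jaw": 0, "translation": [0, 0, 0.0007], "rotation": [0, 0, 0]}, {"jaw": 0, "translation": [0, 0, 0.0007], "rotation": [0, 0, 0]}, {"jaw": 0, "translation": [0, 0, 0.0007], "rotation": [0, 0, 0]}, {"jaw": 0, "translation": [0, 0, 0.0007], "rotation": [0, 0, 0]}, {"jaw": 0, "translation": [0, 0, 0.0007], "rotation": [0, 0, 0]}, {"jaw": 0, "translation": [0, 0, 0.0007], "rotation": [0, 0, 0]}, {"jaw": 0, "translation": [0, 0, 0.0007], "rotation": [0, 0, 0]}, {"jaw": 0, "translation": [0, 0, 0.0007], "rotation": [0, 0, 0]}, {"jaw": 0, "translation": [0, 0, 0.0007], "rotation": [0, 0, 0]}, {"jaw": 0, "translation": [0, 0, 0.0007], "rotation": [0, 0, 0]}, {"jaw": 0, "translation": [0, 0, 0.0007], "rotation": [0, 0, 0]}, {"jaw": 0, "translation": [0, 0, 0.0007], "rotation": [0, 0, 0]}]}}

```text
time_s: 22.63
tool_pos: [541.9, -9.9, 46.8]
ee_rot: [[0.007, 0.906, 0.423], [1.0, -0.008, 0.0], [0.003, 0.423, -0.906]]
wrist_force: [1.8, 2.2, 3.2]
finger_gap: 0.3
```

Call:
{"api": "play_rows", "payload": {"plan": [{"jaw": 0, "translation": [0, 0, 0.0005], "rotation": [0, 0, 0]}, {"jaw": 0, "translation": [0, 0, 0.0005], "rotation": [0, 0, 0]}, {"jaw": 0, "translation": [0, 0, 0.0005], "rotation": [0, 0, 0]}, {"jaw": 0, "translation": [0, 0, 0.0005], "rotation": [0, 0, 0]}, {"jaw": 0, "translation": [0, 0, 0.0005], "rotation": [0, 0, 0]}, {"jaw": 0, "translation": [0, 0, 0.0005], "rotation": [0, 0, 0]}, {"jaw": 0, "translation": [0, 0, 0.0005], "rotation": [0, 0, 0]}, {"jaw": 0, "translation": [0, 0, 0.0005], "rotation": [0, 0, 0]}, {"jaw": 0, "translation": [0, 0, 0.0005], "rotation": [0, 0, 0]}, {"jaw": 0, "translation": [0, 0, 0.0005], "rotation": [0, 0, 0]}, {"jaw": 0, "translation": [0, 0, 0], "rotation": [0, 0, 0]}]}}

```text
time_s: 23.55
tool_pos: [541.9, -10.0, 51.8]
ee_rot: [[0.007, 0.906, 0.422], [1.0, -0.008, -0.0], [0.003, 0.422, -0.906]]
wrist_force: [0.1, 0.3, -0.3]
finger_gap: 0.6
```

Contact is gone. I'll retreat upward and back, then check.

Call:
{"api": "play_rows", "payload": {"plan": [{"jaw": 0, "translation": [0, 0, 0.002], "rotation": [0, 0, 0]}, {"jaw": 0, "translation": [0, 0, 0.005], "rotation": [0, 0, 0]}, {"jaw": 0, "translation": [-0.01, 0, 0.015], "rotation": [0, 0, 0]}, {"jaw": 0, "translation": [-0.015, 0, 0.02], "rotation": [0, 0, 0]}, {"jaw": 0, "translation": [-0.015, 0, 0.02], "rotation": [0, 0, 0]}, {"jaw": 0, "translation": [-0.015, 0, 0.02], "rotation": [0, 0, 0]}, {"jaw": 0, "translation": [-0.01, 0, 0.02], "rotation": [0, 0, 0]}, {"jaw": 0, "translation": [0, 0, 0.02], "rotation": [0, 0, 0]}, {"jaw": 0, "translation": [0, 0, 0.01], "rotation": [0, 0, 0]}, {"jaw": 0, "translation": [0, 0, 0], "rotation": [0, 0, 0]}, {"jaw": 0, "translation": [0, 0, 0], "rotation": [0, 0, 0]}, {"jaw": 0, "translation": [0, 0, 0], "rotation": [0, 0, 0]}]}}

```text
time_s: 24.55
tool_pos: [476.6, -9.9, 181.9]
ee_rot: [[0.007, 0.907, 0.42], [1.0, -0.008, 0.0], [0.004, 0.42, -0.907]]
wrist_force: [-0.2, -0.1, -0.3]
finger_gap: -0.1
```

```bash
python3 - <<'E'
from ov import *
cv2.imwrite('pics/s11.png',snap('scene')['pixels']);cv2.imwrite('pics/t11.png',snap('top')['pixels'])
s=status.get_state();print(s['time_s'],s['tool_pos'],s['wrist_force'],abs(s['joint_velocities']).max())
a=cv2.imread('pics/scene0.png')[150:340,180:420];b=cv2.imread('pics/s11.png')[150:340,180:420]
cv2.imwrite('pics/cmp.png',cv2.resize(np.hstack([a,b]),(800,317)))
E
```

```text
24.65 [476.47541816  -9.86255838 181.59167317] [-0.42744598 -0.61853962 -1.65287048] 0.002898994428153648
```

View pics/cmp.png

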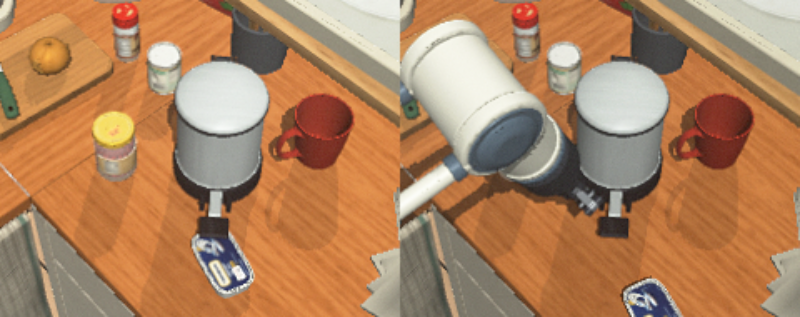

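View pics/t11.png

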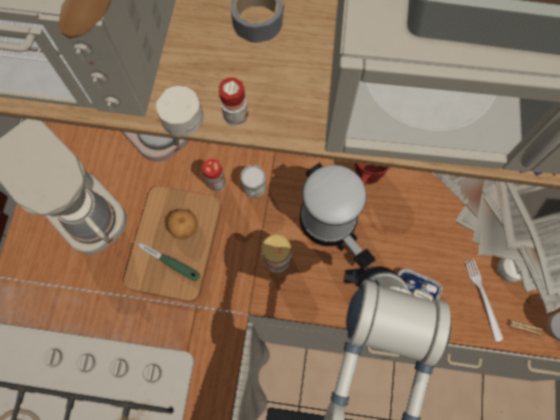

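Lid shut, lever up, tin clear, other items unmoved, arm free and still.

```bash
python3 -c "
from rig import order; print(order.sign_off())"
```

```text
the job is handed in; nothing more can be done
None
```

The job is done and handed in at about 25 s of robot time; no verdict comes back, so this rests on my own checks.

- **Tin:** I gripped it lightly across its sides and slid it about 95 mm along the worktop at constant height, clear of the lever. I let it go without lifting it.
- **Lever down:** I pressed it with the shut fingertips to the hard stop, where the force rose to about 12 N and the pad stopped moving. The camera showed the lid wide open, with the inside and its contents in view. I held it there for about 3.9 s.
- **Lever up:** I eased it up over roughly 4 s, keeping light contact until the pad reached its rest height. Then I backed the arm away.

**Last checks:** in the last pictures the lid is shut, the lever is up and the tin is clear. The jar, mug, spice jar, pea tin and onion stand where they did. The arm was still and free of contact, with wrist force at noise level.

**Disagreements:** the grip measured the tin at 59–60 mm against the stated 63 mm, and the cameras differed by 2–4 mm on the tin and pad positions. Neither affected the result.

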